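Clip the strip in the gluing jig and hold its leaf at 40 degrees

TASK

Set up the gluing jig: take the orange-and-black spring clamp off its wooden stand and clip it over the top edge of the jig's upright fence, near the middle of its length, so that it pinches the loose pine strip against the fence, and let go of it. Then lift the jig's hinged plywood leaf by its red bar to 40 degrees above level, where it lines up with the red mark on the arc, and finish while still holding it there by the bar, since it falls shut if released. Leave the other things on the bench where they are.

Things in the scene. Friction and masses are not known exactly. Their poses are not given: they have to be found in the camera images.
- jig: Fixed gluing jig on the table. Origin on the table right below the leaf's hinge line; x points level from the hinge to the upright fence (roughly the world's +y, to the robot's left), y along hinge and fence, z up. The hinged leaf lies on the -x side. Base board 12 mm high, 150 mm along y, from x = -160 to +75 mm.
- fence_mid (a point): Centre of the jig's fixed upright plywood fence: 8 mm thick (jig x = 51.5 to 59.5 mm), 160 mm long along jig y, top edge 62 mm above the table. Two braces behind it (jig x up to 80 mm) are 28 mm high. A lip in front (jig x = 32.5 to 38.5 mm, top 24 mm above the table) makes a groove in which the strip stands.
- clip_spot (a point): Where to clip: middle of the top edge of fence and strip together, 19 mm thick in all (8 mm fence plus 11 mm strip), at jig x = 50, y = 0, z = 62 mm. Axes as the jig's. Some 30 mm beside both faces is free for the open jaws, above z = 24 mm on the strip's side and 28 mm on the other.
- strip_mid (a point): Centre of the loose pine strip, 160 x 50 x 11 mm, which stands on its long edge in the groove against the fence's face that looks to the leaf, its top level with the fence's (62 mm above the table). It may lean a little until clamped.
- strip: The same loose pine strip; origin at the middle of its broad face that turns to the leaf.
- leaf_hinge (a point): Middle of the leaf's hinge line, 40 mm above the table; the line runs along the jig's y.
- leaf (a joint): Angle of the leaf above level, rad: 0 lying flat (shut), grows as the bar is lifted, stop at 1.35; 40 degrees = 0.698. No spring: the plywood leaf (0.35 kg, 116 mm along the hinge, 12 mm thick) falls shut by its weight from any angle; holding it takes 1 to 2 N at the bar.
- leaf_bar (a point): Centre of the red round bar (12 mm thick, 80 mm clear length along jig y) at the leaf's free edge, 195 mm from the hinge line and in line with the leaf; 40 mm above the table when shut. 34 mm is free between bar and leaf for a finger, nothing beyond or under it. Lifting, it moves in an arc up and towards the fence. This point moves with the leaf.
- red_mark (a point): Centre of the red tick at 40 degrees on the jig's thin steel angle arc: 115 mm radius about the hinge line, at jig y = -71 mm (the side far from the robot), up to 158 mm above the table, black ticks every 10 degrees. The mid-thickness of the leaf lines up with the red tick at 40 degrees.
- stand: Fixed wooden parking stand: foot 90 x 110 x 14 mm, with an upright board 19 mm thick (stand x), 80 mm long (stand y), top edge 62 mm above the table; origin on the table under its centre, z up. The clamp starts clipped on its top edge, within 10 mm of the middle. Behind stand and jig, from about 0.55 m in front of the robot on, tall plywood cells overhang: keep the gripper and wrist on the robot's side of them.
- clamp_pivot (a point): Pivot pin of the spring clamp, built like a clothes peg: orange handles up, jaws down. Axes: x the way jaws and handles open, y along the pin, z up. It starts 22 mm above the stand's top edge (84 mm above the table) and belongs as high over the fence's edge. The point belongs to the clamp arm on the +x side, which leans about 0.2 rad when fully squeezed.
- clamp_handles (a point): Point midway between the clamp's handles, 37 mm above the pivot: grasp here from above, closing along the clamp's x. Plates 24 mm wide (y), from 19 to 55 mm above the pivot, 52 mm over their outer faces at this height at the start; about 37 mm when squeezed to the stop, which takes 11 to 14 N (grip with 20 N or more).
- clamp_jaws (a point): Point midway between the clamp's jaw pads, 40 mm below the pivot. Pads (24 mm along y) reach from 32 to 48 mm, jaw tips 50 mm below the pivot; 19 mm between the pads at the start, about 35 mm with the handles squeezed to the stop. Jaws 37 mm wide outside at the start. Let go, they shut with about 10 N.
- clamp: The same spring clamp (about 90 g), origin at the pivot.
- clamp_jaw (a joint): Opening angle of the clamp's jaws, rad: 0 when gripping a 19 mm edge, +0.40 handles squeezed to the stop, -0.42 jaws shut on nothing. A spring shuts it.
- glue_bottle: Bystander: white glue bottle with red cap, 58 x 59 x 176 mm, stands at the right rear; origin under its centre.
- small_cell: Bystander: small many-sided plywood cell, about 71 x 80 x 67 mm, at the left; origin under its centre.
- sanding_block: Bystander: brown sanding block, 61 x 100 x 31 mm, at the right; origin under its centre.

How it is judged:
On the way, in this order (a step that is already met when the one before it is completed fails the run):
1. the clamp is clipped over fence and strip near the middle, and let go (x of clamp_pivot in the frame of jig between 0.035 and 0.065 m and y of clamp_pivot in the frame of jig between -0.045 and 0.045 m and z of clamp_pivot in the frame of jig between 0.07 and 0.104 m and value of joint clamp_jaw between -0.12 and 0.12 rad and contact force between clamp and strip above 2 N and contact force between clamp and jig above 2 N and contact force between each of the arm, the fingers and clamp below 0.3 N and distance between strip_mid and clip_spot below 0.045 m), for 0.3 s.
2. the leaf is lifted by the bar past 25 degrees, the clamp still on (all of step 1 and value of joint leaf above 0.44 rad and contact force between the fingers and leaf above 0.3 N), for 0.1 s.
At the end, for the whole second after the job is handed in: The fingers still hold the leaf by its bar, still, at 40 degrees (35 to 45), and nothing else carries it; the clamp, let go, sits upright over fence and strip within 45 mm of the middle of the fence's length, jaws down, pinching the strip against the fence with at least 2 N (all of step 1 and angle between clamp's own z axis and vertical below 0.4 rad and value of joint leaf between 0.611 and 0.785 rad and velocity of joint leaf between -0.05 and 0.05 rad/s and contact force between the fingers and leaf above 0.3 N and distance between the grasp point and leaf_bar below 0.06 m and contact force between leaf and clamp below 0.2 N and contact force between leaf and strip below 0.2 N and contact force between leaf and glue_bottle below 0.2 N and contact force between leaf and small_cell below 0.2 N and contact force between leaf and sanding_block below 0.2 N); the arm keeps its last pose, push and grip.
It fails at once if glue bottle pushed or knocked more than 4 cm away (distance of glue_bottle from where it was at the start of the episode above 0.04 m).
It fails at once if plywood cell pushed or knocked more than 4 cm away (distance of small_cell from where it was at the start of the episode above 0.04 m).
It fails at once if sanding block pushed or knocked more than 4 cm away (distance of sanding_block from where it was at the start of the episode above 0.04 m).
It also fails if it takes over 64 s, if anything falls off the work surface, if the arm or the gripper's body presses on something with over 40 N, if the wrist force passes 120 N, or if a joint passes its speed limit or range.

ROBOT

A 6-joint arm with a two-finger parallel gripper is mounted at the origin on a cart in front of the work surface, level with it; the furniture and walls round the work are solid. World frame = base frame: x ahead of the robot, y to its left, z up, the work surface at z = 0. Lengths are in m, angles in rad, forces in N, time in s.
With the tool pointing down it reaches from about 0.375 to 0.975 m from the base axis. Payload 3.8 kg.
Tool frame: the origin (TCP) lies midway between the tips of the shut fingers; the grasp point (between the pads) lies 19 mm behind it; z points along the fingers, y is the line along which they close (so a half turn about z gives the same grasp; the last joint's range is limited). The gripper opens to 85 mm and grips with 20 to 120 N. Pads are 22 mm wide; open, the fingers measure 114 mm over their backs; the gripper's body (76 mm by 85 mm) begins 54 mm behind the grasp point. The pads swing forward as they close: fully open they stand 13 mm farther back than shut.
Start: joints at [1.222, 0.264, 1.604, -0, 1.274, -0.037], TCP at [0.207, 0.642, 0.231] pointing down, gripper open.
Joint ranges: [-2.63, 2.63], [-0.94, 2.18], [0.31, 2.57], [-1.31, 4.45], [0, 2.66], [-2.55, 2.55]. Speed limits (rad/s): [2.57, 2.57, 3.14, 3.14, 3.14, 3.14].

INTERFACE

Orientations are given as a rotation vector (axis times angle).
In Python, from workcell import bot gives the robot as it stands.
- The arm moves only by the tool jog_arm, never from a script. Its argument "motion" is a list of rows, each a list of 5 numbers: the opening, from -1 (shut) to 1 (fully open), then the shift along the tool's x, y, z in mm, then the turn about the tool's z in degrees. In form: [[claw, x, y, z, twist], ...]. A call has 1 to 10 rows; each row shifts and turns the commanded pose from where the row before left it, along the tool's axes as they then stand; what a row does not reach is not made up. A row lasts 1/12 s, in which the tool goes at most 41.7 mm and 7.16 degrees, less where a joint would pass 70% of its speed; a pose out of reach is approached as far as the arm can. A call with a gripper value outside its range is refused whole. The fingers move at their own pace and stop on an object; "force" is the grip in N (left out, the last holds). Time passes only in rows, so rows that do not move let the fingers close. It gives the time, the measured TCP pose, the force, the opening and the grip force at its end, in the units of the state.
- bot.read_state(): the state, without advancing time (a new reading comes with each control period).
- bot.read_camera(name): name is "scene" or "top"; returns (picture, depth): 420x560x3 uint8, red, green, blue; 420x560 float32, m along the optical axis (not along the pixel's ray), 0 where there is no reading.
- bot.get_calibration(name): a dict with "vfov" (degrees; the focal length in pixels is half the picture's height over the tangent of half this angle, whatever the lens; pixels are square), "cx", "cy" (the principal point, pixels), "rvec" (rotation vector, rad) and "tvec" (3), from world to camera coordinates, as OpenCV has them. Camera axes: x right, y down, z forward; pixel columns grow to the right and rows downward; lengths in m; the calibration is good to about 2 mm. A picture is of the moment at which its call begins. get_calibration takes no time and is no camera call.
- bot.finish_job(): hands the job in; it is judged then, once.
The state is a dict: "time": time; "q": joint angles; "joint_vel": joint speeds; "joint_torque": joint torques, N m; "tool_pos": TCP position; "tcp_rot": TCP orientation; "wrist_force": force on the tool from outside, world axes, zero at the start; "torque": the same for the moment, N m; "width": opening from 0.0 (shut) to 1.0 (fully open); "grip_force": force on a finger pad.
Only numpy, scipy, OpenCV 4.12 (cv2) and the standard library are available. Lean on these libraries where they do the work, as an engineer would, in place of code of your own. Each camera call takes 0.05 s, during which the arm holds its last target. There are 200 camera calls.

## Working session

There is one attempt and no reset: what is moved stays moved. The work goes in short steps, Python scripts to look and compute and a tool call to move; the robot and the scene stay as the last step left them, time stands still between calls to the robot, and variables do not carry over. Pictures are saved under pics/ and viewed, at most 10 in all, crops included, and the job is handed in when it is done.

Besides the shell and the picture viewer there is one more tool, called after "Request:" as name(argument=value, ...), one argument or row to a line, values as JSON. jog_arm: Moves the arm, as the interface text tells. Its arguments: {"type":"object","properties":{"motion":{"type":"array"},"force":{"type":"number"}},"required":["motion"]}

```bash
mkdir -p pics; cat > h.py <<'E'
import numpy as np, cv2
from workcell import bot
from scipy.spatial.transform import Rotation as R
def cloud(n):
    im,d=bot.read_camera(n); c=bot.get_calibration(n)
    h,w=d.shape; f=h/2/np.tan(np.radians(c["vfov"])/2)
    v,u=np.mgrid[:h,:w]
    P=np.stack([(u-c["cx"])/f*d,(v-c["cy"])/f*d,d],-1)
    Rm=cv2.Rodrigues(np.array(c["rvec"],float))[0]
    W=(P-np.array(c["tvec"]).ravel())@Rm
    W[d==0]=np.nan
    return im,W
E
python3 - <<'E'
from h import *
s=bot.read_state(); print(s)
for n in("scene","top"):
    im,W=cloud(n); cv2.imwrite(f"pics/{n}0.png",im[...,::-1]); np.savez(f"{n}0.npz",im=im,W=W)
    print(bot.get_calibration(n))
E
```

```text
{'time': 0.0, 'q': array([ 1.22212662e+00,  2.64773934e-01,  1.60542423e+00, -2.94435988e-05,
        1.27366618e+00, -3.69132678e-02]), 'joint_vel': array([ 0.00026345, -0.00105168, -0.00160468,  0.00063629, -0.00202705,
       -0.00137689]), 'joint_torque': array([ 3.98314123e-04, -5.15105295e+01, -3.67325521e+01, -6.62338289e-05,
        1.27816043e-02, -1.43717891e-06]), 'tool_pos': array([0.20680795, 0.64175469, 0.22992088]), 'tcp_rot': array([-0.48764812, -3.10310011,  0.00351028]), 'wrist_force': array([-0.35179122, -0.20688552, -0.88068812]), 'torque': array([-0.00307541, -0.00419057, -0.00408102]), 'grip_force': 0.0, 'width': 0.999263034104014}
{'vfov': 49.48600973045565, 'cx': 279.5113315763821, 'cy': 212.65957740711553, 'rvec': array([ 2.2025867 , -0.96233215,  0.37551616]), 'tvec': array([-0.37034122,  0.36122186,  1.14335505])}
{'vfov': 49.87991994130306, 'cx': 276.7401630222377, 'cy': 206.77026503585165, 'rvec': array([ 2.15463772, -2.19826112,  0.09072148]), 'tvec': array([-0.00349296,  0.54855591,  1.43599078])}
```

View pics/scene0.png

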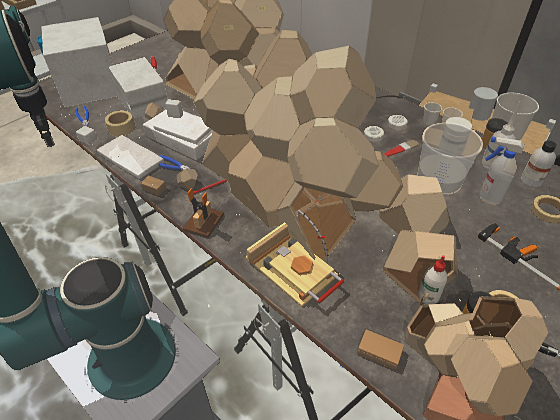

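View pics/top0.png

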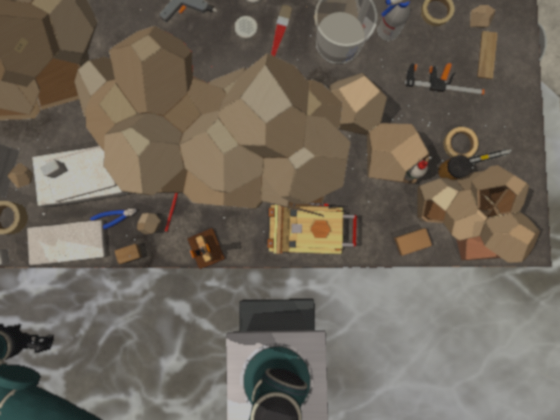

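The scene picture shows the clamp on its stand at about (200,205) and the jig around (295,265) with the red bar at (330,292). In the top view the stand is at (206,247), the jig at (312,230) and the bar at (352,230).

```bash
python3 - <<'E'
from h import *
z=np.load("scene0.npz"); im,W=z["im"],z["W"]
t=np.load("top0.npz")
a=cv2.resize(im[165:245,165:245],None,fx=5,fy=5,interpolation=2); b=cv2.resize(im[210:310,240:350],None,fx=4,fy=4,interpolation=2)
a2=cv2.resize(t["im"][195:275,180:245],None,fx=5,fy=5,interpolation=2)
o=np.zeros((400,840-40,3),np.uint8); 
o[:, :400]=a[:400]; o[:400,400:800]=b[:400,:400]
cv2.imwrite("pics/crop1.png",o[...,::-1])
for n,Z in(("s",z),("t",t)):
    im,W=Z["im"].astype(int),Z["W"]
    r,g,bb=im[...,0],im[...,1],im[...,2]
    v,u=np.mgrid[:420,:560]
    reg=(W[...,0]>.3)&(W[...,0]<.6)&(W[...,1]<.35)&(W[...,1]>-.35)
    red=reg&(r>110)&(g<60)&(bb<70)
    k,l,st,c=cv2.connectedComponentsWithStats(red.astype(np.uint8))
    for i in range(1,k):
        if st[i,4]>5:
            p=W[l==i]; print(n,"red",st[i,4],c[i].round(),np.nanmedian(p,0).round(4),np.nanmin(p,0).round(3),np.nanmax(p,0).round(3))
            if st[i,4]>30:
                print(cv2.fitLine(p[:,:2].astype(np.float32),2,0,.01,.01).ravel())
    # clamp: points high in the stand area
    m=reg&(W[...,1]>.1)&(W[...,2]>.09)&(W[...,2]<.16)&(W[...,0]<.5); p=W[m]; print(n,"clamp",len(p),np.c_[u[m],v[m],(p*1000).round()][::max(1,len(p)//60)].astype(int).tolist())
    # fence top
    m=reg&(W[...,1]<.08)&(abs(W[...,2]-.062)<.004)&(W[...,0]<.56)&(W[...,1]>-.1); p=W[m]; print(n,"fence",len(p),cv2.minAreaRect(p[:,:2].astype(np.float32)), cv2.fitLine(p[:,:2].astype(np.float32),2,0,.01,.01).ravel(),p.mean(0))
E
```

```text
s red 20 [219. 182.] [0.5767 0.3222 0.0072] [0.554 0.312 0.003] [0.598 0.329 0.013]
s red 32 [202. 189.] [0.5156 0.3398 0.0078] [0.418 0.243 0.   ] [0.551 0.348 0.118]
[0.89779603 0.44041154 0.5143886  0.33569774]
s red 7 [323. 237.] [ 0.5455 -0.1618  0.1221] [ 0.542 -0.165  0.119] [ 0.549 -0.158  0.123]
s red 111 [330. 290.] [ 0.4662 -0.2584  0.0456] [ 0.419 -0.264  0.041] [ 0.517 -0.25   0.051]
[ 0.998309   -0.05813037  0.46607956 -0.25816086]
s clamp 164 [[190, 188, 414, 247, 139], [190, 189, 410, 241, 141], [189, 190, 405, 239, 142], [191, 190, 413, 242, 134], [188, 191, 401, 239, 140], [190, 191, 406, 237, 138], [192, 191, 417, 244, 126], [188, 192, 398, 236, 140], [190, 192, 406, 237, 134], [192, 192, 415, 241, 125], [206, 192, 436, 198, 138], [188, 193, 398, 238, 135], [190, 193, 404, 236, 132], [192, 193, 414, 241, 122], [204, 193, 430, 201, 136], [206, 193, 434, 197, 136], [189, 194, 401, 237, 129], [191, 194, 410, 241, 121], [193, 194, 417, 241, 115], [205, 194, 428, 193, 139], [188, 195, 395, 235, 131], [190, 195, 403, 237, 124], [192, 195, 413, 241, 115], [203, 195, 419, 
[... 4280 characters left out ...]
0, 101], [198, 254, 403, 229, 93], [199, 254, 403, 226, 92], [200, 254, 402, 223, 91], [201, 254, 402, 219, 95], [193, 255, 401, 236, 135], [194, 255, 400, 235, 126], [195, 255, 400, 233, 121], [196, 255, 400, 232, 109], [197, 255, 400, 229, 105], [198, 255, 400, 228, 95], [192, 256, 398, 239, 136], [193, 256, 398, 236, 136], [194, 256, 397, 234, 128], [195, 256, 397, 233, 117], [196, 256, 397, 232, 108], [192, 257, 395, 238, 140], [193, 257, 395, 235, 141], [194, 257, 394, 235, 125]]
t fence 235 ((0.49713295698165894, -0.030401304364204407), (0.16781021654605865, 0.12713278830051422), 22.339868545532227) [ 0.9999703  -0.00770727  0.47885352 -0.01275482] [ 0.47885351 -0.01275482  0.06182716]
```

View pics/crop1.png

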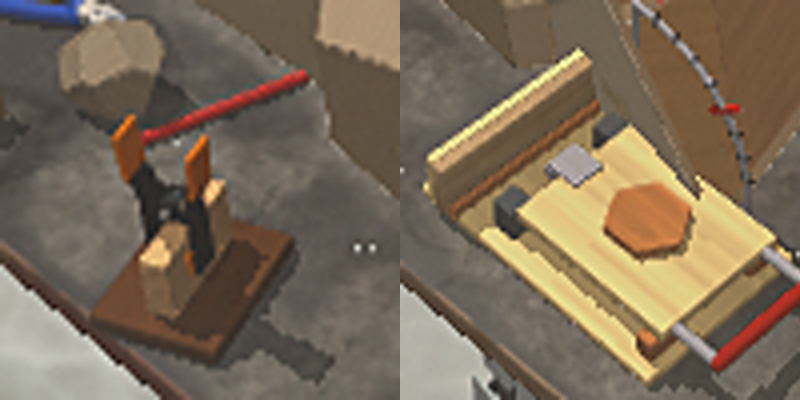

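```bash
python3 - <<'E'
from h import *
for n in("scene","top"):
    Z=np.load(n+"0.npz"); W=Z["W"].reshape(-1,3); x,y,z=W.T
    def rect(nm,m,k=5):
        # drop isolated points
        from scipy.spatial import cKDTree
        p=W[m]; p=p[np.array([len(q) for q in cKDTree(p).query_ball_point(p,.008)])>=k]
        r=cv2.minAreaRect((p[:,:2]*1000).astype(np.float32)); print(n,nm,len(p),np.round(r[0],1),np.round(r[1],1),round(r[2],1), p.mean(0).round(4))
        return p
    rect("foot",(abs(z-.014)<.004)&(abs(x-.415)<.1)&(abs(y-.217)<.1)&(x>.3))
    rect("board",(abs(z-.062)<.004)&(abs(x-.415)<.06)&(abs(y-.217)<.06))
    p=rect("fence",(abs(z-.062)<.0045)&(abs(x-.465)<.1)&(abs(y+.01)<.03))
    print(cv2.fitLine((p[:,:2]).astype(np.float32),5,0,.01,.01).ravel())
    for a in np.arange(.38,.56,.02):
        q=p[abs(p[:,0]-a)<.01]; print(round(a,2),len(q),(np.percentile(q[:,1],[5,50,95])*1000).round(1) if len(q) else '')
    rect("leaf",(abs(z-.046)<.004)&(abs(x-.465)<.09)&(y>-.22)&(y<-.06))
E
```

```text
scene foot 413 [419.6 218.8] [110.6  90.9] 21.7 [0.4143 0.204  0.0145]
scene board 79 [419.3 214.8] [79.4 30.4] 3.8 [0.4094 0.2134 0.0623]
scene fence 294 [483.1 -17.1] [164.2  46.3] 4.4 [ 0.4774 -0.0142  0.0623]
[ 0.99897724 -0.04521631  0.47738233 -0.01423934]
0.38 0 
0.4 20 [-18.4 -12.7   0.1]
0.42 38 [-20.2 -11.3  -2.2]
0.44 41 [-20.5 -13.2  -1.8]
0.46 38 [-22.2 -14.9  -4.1]
0.48 36 [-23.4 -15.5  -3. ]
0.5 38 [-25.3 -15.8  -5. ]
0.52 30 [-24.6 -16.   -6.7]
0.54 40 [-32.8 -17.2  -8. ]
0.56 13 [-23.7 -13.3   8.3]
scene leaf 1339 [ 476.1 -140.7] [165.4 119.7] 85.5 [ 0.4695 -0.1495  0.0467]
top foot 521 [420.3 219.1] [109.2  89.5] 21.5 [0.4208 0.2142 0.014 ]
top board 93 [421.  218.8] [80.  19.6] 21.7 [0.4239 0.2202 0.0619]
top fence 243 [477.1 -13.6] [ 19.3 153.1] 86.7 [ 0.4753 -0.0135  0.0619]
[ 0.999311   -0.03711607  0.4834931  -0.01413238]
0.38 0 
0.4 19 [-18.8  -9.5  -0.1]
0.42 32 [-19.1  -9.9  -3.4]
0.44 26 [-19.4 -13.2  -3.9]
0.46 33 [-19.9 -13.5  -4.2]
0.48 34 [-21.5 -14.   -4.7]
0.5 37 [-23.9 -14.5  -7.4]
0.52 28 [-24.4 -17.9  -8.5]
0.54 29 [-24.8 -18.2  -9. ]
0.56 5 [-20.5 -12.3  -9.2]
top leaf 1094 [ 474.2 -140.6] [159.2 115.4] 87.3 [ 0.4713 -0.1441  0.0462]
```

```bash
cat >> h.py <<'E'
def plan(xyz,ang):
    """tool-frame shift (mm, applied before twist) and twist (deg) to TCP xyz with tool y at heading ang"""
    s=bot.read_state(); M=R.from_rotvec(s["tcp_rot"]).as_matrix()
    d=M.T@(np.array(xyz)-s["tool_pos"])*1000
    y=M[:,1]; a=np.degrees(np.arctan2(y[1],y[0])); tw=-((ang-a+90)%180-90)
    print("t",round(s["time"],2),"pos",s["tool_pos"].round(4),"head",a.round(2),"zdir",M[:,2].round(3),"shift",d.round(1),"twist",round(tw,1),"w",round(s["width"],3),"F",s["wrist_force"].round(1),"q",s["q"].round(2))
E
python3 - <<'E'
from h import *
for n in("scene","top"):
    W=np.load(n+"0.npz")["W"].reshape(-1,3); x,y,z=W.T
    for a in np.arange(-.35,.5,.1):
        m=(abs(y-a)<.05)&(x>.4)&(x<.8)&(z<.8)
        print(n,a.round(2),[(h,np.nanmin(x[m&(z>h)]).round(3)) for h in(.1,.15,.2,.3) if (m&(z>h)).any()])
plan([.4141,.2167,.220],111.6)
E
```

```text
scene -0.35 [(0.1, np.float64(0.614)), (0.15, np.float64(0.647))]
scene -0.25 [(0.1, np.float64(0.609)), (0.15, np.float64(0.609)), (0.2, np.float64(0.609)), (0.3, np.float64(0.637))]
scene -0.15 [(0.1, np.float64(0.523)), (0.15, np.float64(0.538)), (0.2, np.float64(0.538)), (0.3, np.float64(0.542))]
scene -0.05 [(0.1, np.float64(0.527)), (0.15, np.float64(0.532)), (0.2, np.float64(0.532)), (0.3, np.float64(0.535))]
scene 0.05 [(0.1, np.float64(0.543)), (0.15, np.float64(0.57)), (0.2, np.float64(0.57)), (0.3, np.float64(0.57))]
scene 0.15 [(0.1, np.float64(0.411)), (0.15, np.float64(0.549)), (0.2, np.float64(0.565)), (0.3, np.float64(0.565))]
scene 0.25 [(0.1, np.float64(0.4)), (0.15, np.float64(0.567)), (0.2, np.float64(0.567)), (0.3, np.float64(0.567))]
scene 0.35 [(0.1, np.float64(0.56)), (0.15, np.float64(0.56)), (0.2, np.float64(0.56)), (0.3, np.float64(0.56))]
scene 0.45 [(0.1, np.float64(0.591)), (0.15, np.float64(0.591)), (0.2, np.float64(0.591)), (0.3, np.float64(0.591))]
top -0.35 [(0.1, np.float64(0.615)), (0.15, np.float64(0.639))]
top -0.25 [(0.1, np.float64(0.632)), (0.
[... 359 characters left out ...]
64(0.569)), (0.2, np.float64(0.569)), (0.3, np.float64(0.569))]
top 0.15 [(0.1, np.float64(0.411)), (0.15, np.float64(0.549)), (0.2, np.float64(0.564)), (0.3, np.float64(0.564))]
top 0.25 [(0.1, np.float64(0.4)), (0.15, np.float64(0.568)), (0.2, np.float64(0.568)), (0.3, np.float64(0.568))]
top 0.35 [(0.1, np.float64(0.561)), (0.15, np.float64(0.561)), (0.2, np.float64(0.561)), (0.3, np.float64(0.561))]
top 0.45 [(0.1, np.float64(0.586)), (0.15, np.float64(0.586)), (0.2, np.float64(0.586)), (0.3, np.float64(0.59))]
t 0.1 pos [0.2069 0.6418 0.2301] head 72.13 zdir [-0.001 -0.002 -1.   ] shift [-327.7 -341.    10.7] twist -39.5 w 1.002 F [ 1.1 -0.6 -0.9] q [ 1.22  0.26  1.61 -0.    1.27 -0.04]
```

Request:
jog_arm(
  motion=[
    [1,-25,-26,1,0],
    [1,-25,-26,1,0],
    [1,-25,-26,1,0],
    [1,-25,-26,1,0],
    [1,-25,-26,1,0],
    [1,-25,-26,1,0],
    [1,-25,-26,1,0],
    [1,-25,-26,1,0],
    [1,-25,-26,1,0],
    [1,-25,-26,1,0],
  ],
)

```text
time: 0.93
tool_pos: [0.3653, 0.3164, 0.2208]
tcp_rot: [-0.487, -3.103, 0.001]
wrist_force: [-0.4, 0.0, 0.0]
width: 1.0
grip_force: 0.0
```

Request:
jog_arm(
  motion=[
    [1,-26,-27,0,0],
    [1,-26,-27,0,0],
    [1,-26,-27,0,0],
    [1,0,0,0,-6.6],
    [1,0,0,0,-6.6],
    [1,0,0,0,-6.6],
    [1,0,0,0,-6.6],
    [1,0,0,0,-6.6],
    [1,0,0,0,-6.5],
    [1,0,0,0,0],
  ],
)

```text
time: 1.77
tool_pos: [0.4143, 0.217, 0.2208]
tcp_rot: [0.594, -3.084, 0.0]
wrist_force: [-0.6, -0.1, -0.4]
width: 0.996
grip_force: 0.0
```

```bash
python3 -c "
from h import *
plan([.4141,.2167,.101],111.6)"
```

```text
t 1.77 pos [0.4143 0.217  0.2208] head 111.79 zdir [-0.001 -0.    -1.   ] shift [  0.2  -0.2 119.8] twist 0.2 w 0.996 F [-0.6 -0.1 -0.4] q [ 0.43 -0.13  2.04 -0.    1.23 -1.52]
```

Request:
jog_arm(
  motion=[
    [1,0,0,15,0],
    [1,0,0,20,0],
    [1,0,0,20,0],
    [1,0,0,20,0],
    [1,0,0,20,0],
    [1,0,0,15,0],
    [1,0,0,10,0],
    [1,0,0,0,0],
  ],
)

```text
time: 2.43
tool_pos: [0.4125, 0.2163, 0.0987]
tcp_rot: [0.586, -3.081, 0.002]
wrist_force: [-1.6, -0.5, -0.8]
width: 1.0
grip_force: 0.0
```

Request:
jog_arm(
  motion=[
    [-1,0,0,0,0],
    [-1,0,0,0,0],
    [-1,0,0,0,0],
    [-1,0,0,0,0],
    [-1,0,0,0,0],
    [-1,0,0,0,0],
    [-1,0,0,0,0],
    [-1,0,0,0,0],
    [-1,0,0,0,0],
    [-1,0,0,0,0],
  ],
  force=40,
)

```text
time: 3.27
tool_pos: [0.4146, 0.2172, 0.1012]
tcp_rot: [0.59, -3.086, 0.0]
wrist_force: [0.4, 0.8, -0.2]
width: 0.432
grip_force: 42.7
```

```bash
python3 - <<'E'
from h import *
plan([.4141,.2167,.201],111.6)
im,W=cloud("scene")
cv2.imwrite("pics/g.png",cv2.resize(im[140:250,140:260],None,fx=5,fy=5,interpolation=2)[...,::-1])
E
```

```text
t 3.27 pos [0.4146 0.2172 0.1012] head 111.63 zdir [-0. -0. -1.] shift [  0.7  -0.3 -99.8] twist 0.0 w 0.432 F [ 0.4  0.8 -0.2] q [ 0.43 -0.01  2.16 -0.    0.98 -1.52]
```

View pics/g.png

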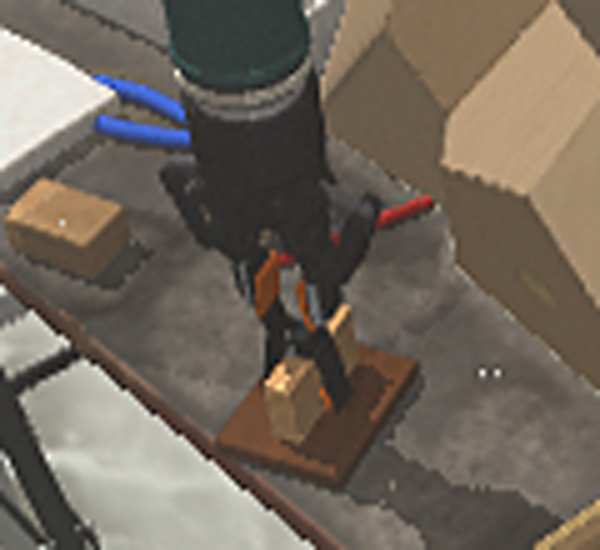

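The picture shows the handles squeezed between the fingers, with the jaws standing open around the stand board (crop around (300,370)). Now I lift it.

Request:
jog_arm(
  motion=[
    [-1,0,0,-8,0],
    [-1,0,0,-12,0],
    [-1,0,0,-15,0],
    [-1,0,0,-15,0],
    [-1,0,0,-15,0],
    [-1,0,0,-15,0],
    [-1,0,0,0,0],
  ],
)

```text
time: 3.9
tool_pos: [0.417, 0.2183, 0.1853]
tcp_rot: [-0.588, 3.079, 0.002]
wrist_force: [0.8, 0.1, -0.6]
width: 0.433
grip_force: 42.8
```

```bash
python3 -c "
from h import *
plan([.4515,-.0122,.181],87.4)"
```

```text
t 3.9 pos [0.417  0.2183 0.1853] head 111.64 zdir [ 0.006  0.003 -1.   ] shift [  52.9 -227.     3.9] twist 24.2 w 0.433 F [ 0.8  0.1 -0.6] q [ 0.43 -0.1   2.08 -0.    1.15 -1.52]
```

Request:
jog_arm(
  motion=[
    [-1,3,-12,0,0],
    [-1,6,-24,0,0],
    [-1,6,-25,0,0],
    [-1,6,-25,0,0],
    [-1,6,-25,0,0],
    [-1,6,-25,0,0],
    [-1,6,-25,0,0],
    [-1,6,-25,0,0],
    [-1,5,-24,0,0],
    [-1,3,-16,0,0],
  ],
)

```text
time: 4.73
tool_pos: [0.4485, -0.0143, 0.1808]
tcp_rot: [0.588, -3.086, 0.001]
wrist_force: [0.5, -0.2, 0.2]
width: 0.434
grip_force: 42.8
```

Request:
jog_arm(
  motion=[
    [-1,0,0,0,4],
    [-1,0,0,0,5],
    [-1,0,0,0,5],
    [-1,0,0,0,5],
    [-1,0,0,0,5.2],
    [-1,0,0,0,0],
    [-1,0,0,0,0],
    [-1,0,0,0,0],
  ],
)

```text
time: 5.4
tool_pos: [0.4485, -0.0123, 0.181]
tcp_rot: [-0.067, -3.14, -0.0]
wrist_force: [0.6, -0.7, -1.8]
width: 0.434
grip_force: 42.7
```

```bash
python3 - <<'E'
from h import *
plan([.4515,-.0122,.101],87.4)
im,W=cloud("scene")
cv2.imwrite("pics/g2.png",cv2.resize(im[170:290,210:330],None,fx=5,fy=5,interpolation=2)[...,::-1])
E
```

```text
t 5.4 pos [ 0.4485 -0.0123  0.181 ] head 87.56 zdir [-0.  0. -1.] shift [-3.   0.2 80. ] twist 0.2 w 0.434 F [ 0.6 -0.7 -1.8] q [-0.08 -0.14  2.12  0.    1.15 -1.61]
```

View pics/g2.png

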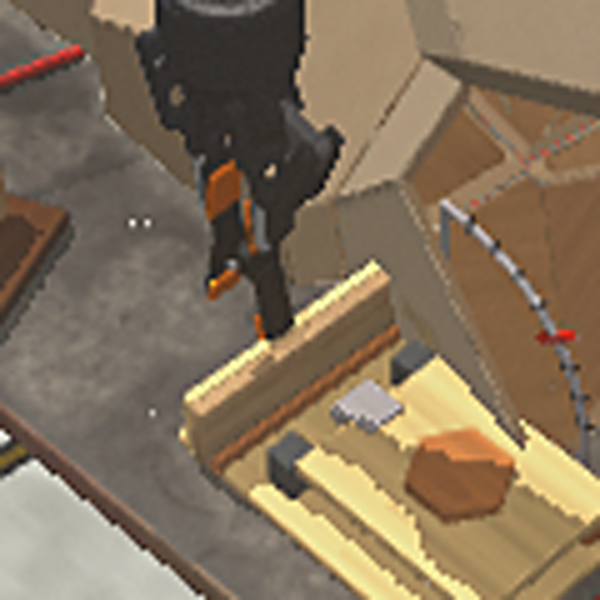

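The clamp hangs upright, jaws open, above the fence (jaw tips at crop (220,285) and (275,335)). I lower it step by step, watching the force.

Request:
jog_arm(
  motion=[
    [-1,0,0,10,0],
    [-1,0,0,15,0],
    [-1,0,0,15,0],
    [-1,0,0,10,0],
    [-1,0,0,5,0],
    [-1,0,0,0,0],
    [-1,0,0,0,0],
  ],
)

```text
time: 6.03
tool_pos: [0.4487, -0.0123, 0.1261]
tcp_rot: [-0.07, -3.14, -0.0]
wrist_force: [0.3, -0.5, -0.6]
width: 0.437
grip_force: 42.8
```

Request:
jog_arm(
  motion=[
    [-1,0,0,5,0],
    [-1,0,0,6,0],
    [-1,0,0,6,0],
    [-1,0,0,5,0],
    [-1,0,0,3,0],
    [-1,0,0,0,0],
    [-1,0,0,0,0],
    [-1,0,0,0,0],
  ],
)

```text
time: 6.7
tool_pos: [0.4488, -0.0124, 0.1014]
tcp_rot: [0.07, 3.141, -0.0]
wrist_force: [-0.1, -0.3, -0.7]
width: 0.434
grip_force: 42.8
```

```bash
python3 - <<'E'
from h import *
plan([.4515,-.0122,.101],87.4)
im,W=cloud("scene")
cv2.imwrite("pics/g3.png",cv2.resize(im[170:290,210:330],None,fx=5,fy=5,interpolation=2)[...,::-1])
E
```

```text
t 6.7 pos [ 0.4488 -0.0124  0.1014] head 87.44 zdir [ 0. -0. -1.] shift [-2.7  0.3  0.4] twist 0.0 w 0.434 F [-0.1 -0.3 -0.7] q [-0.08 -0.04  2.2  -0.    0.98 -1.61]
```

View pics/g3.png

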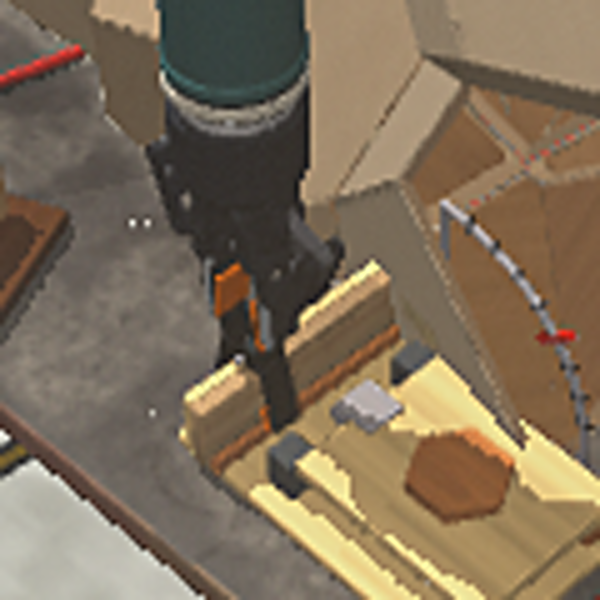

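The jaws straddle fence and strip without contact force. I release it.

Request:
jog_arm(
  motion=[
    [0,0,0,0,0],
    [0.2,0,0,0,0],
    [0.4,0,0,0,0],
    [0.6,0,0,0,0],
    [0.8,0,0,0,0],
    [1,0,0,0,0],
    [1,0,0,0,0],
    [1,0,0,0,0],
    [1,0,0,0,0],
  ],
)

```text
time: 7.5
tool_pos: [0.4487, -0.0124, 0.1013]
tcp_rot: [0.07, 3.141, -0.0]
wrist_force: [0.6, 0.0, -0.7]
width: 1.001
grip_force: 0.0
```

Request:
jog_arm(
  motion=[
    [1,0,0,-10,0],
    [1,0,0,-15,0],
    [1,0,0,-20,0],
    [1,0,0,-20,0],
    [1,0,0,-20,0],
    [1,0,0,-15,0],
    [1,0,0,0,0],
    [1,0,0,0,0],
  ],
)

```text
time: 8.17
tool_pos: [0.4496, -0.0124, 0.2026]
tcp_rot: [0.07, 3.138, -0.0]
wrist_force: [-0.8, -0.2, 0.1]
width: 0.999
grip_force: 0.0
```

```bash
python3 - <<'E'
from h import *
plan([.4510,-.2580,.201],87.4)
im,W=cloud("scene")
cv2.imwrite("pics/g4.png",cv2.resize(im[170:290,210:330],None,fx=5,fy=5,interpolation=2)[...,::-1])
E
```

```text
t 8.17 pos [ 0.4496 -0.0124  0.2026] head 87.44 zdir [ 0.003 -0.    -1.   ] shift [ -12.4 -245.3    1.7] twist 0.0 w 0.999 F [-0.8 -0.2  0.1] q [-0.08 -0.15  2.1  -0.    1.2  -1.61]
```

View pics/g4.png

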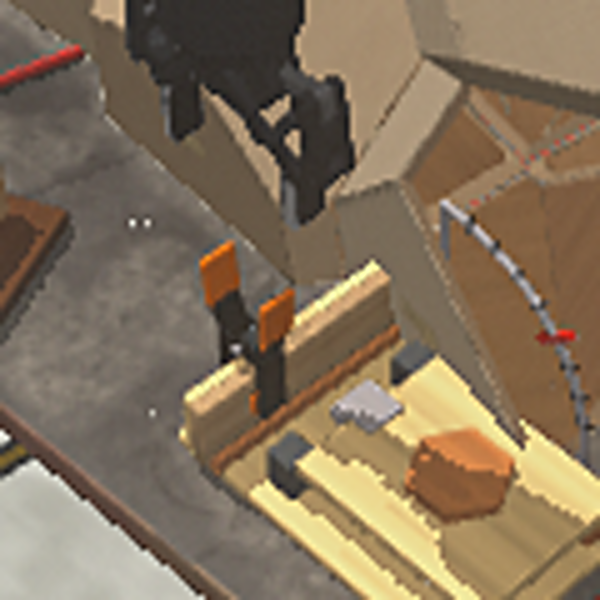

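The clamp sits upright on fence and strip (handles at crop (220,270) and (277,315)) and the gripper is clear. Next the bar, with the opening preset to about 38 mm.

Request:
jog_arm(
  motion=[
    [0.5,-1,-15,0,0],
    [0,-1,-25,0,0],
    [-0.1,-1,-30,0,0],
    [-0.1,-2,-30,0,0],
    [-0.1,-2,-30,0,0],
    [-0.1,-2,-30,0,0],
    [-0.1,-1,-30,0,0],
    [-0.1,-1,-25,0,0],
    [-0.1,-1,-18,0,0],
    [-0.1,0,-12,0,0],
  ],
)

```text
time: 9.05
tool_pos: [0.4486, -0.259, 0.1993]
tcp_rot: [-0.073, -3.138, -0.002]
wrist_force: [-0.1, 0.4, -0.1]
width: 0.453
grip_force: 0.0
```

Request:
jog_arm(
  motion=[
    [-0.1,0,0,10,0],
    [-0.1,0,0,20,0],
    [-0.1,0,0,25,0],
    [-0.1,0,0,25,0],
    [-0.1,0,0,20,0],
    [-0.1,0,0,10,0],
    [-0.1,0,0,0,0],
    [-0.1,0,0,0,0],
    [-0.1,0,0,0,0],
  ],
)

```text
time: 9.8
tool_pos: [0.4506, -0.2577, 0.0923]
tcp_rot: [0.07, 3.139, -0.001]
wrist_force: [1.0, 0.2, -0.1]
width: 0.447
grip_force: 0.0
```

```bash
python3 - <<'E'
from h import *
plan([.4510,-.2580,.026],87.4)
im,W=cloud("scene")
cv2.imwrite("pics/g5.png",cv2.resize(im[210:330,270:390],None,fx=5,fy=5,interpolation=2)[...,::-1])
E
```

```text
t 9.8 pos [ 0.4506 -0.2577  0.0923] head 87.46 zdir [ 0.001 -0.001 -1.   ] shift [-0.3 -0.2 66.3] twist 0.1 w 0.447 F [ 1.   0.2 -0.1] q [-0.57  0.1   2.07  0.    0.97 -2.09]
```

View pics/g5.png

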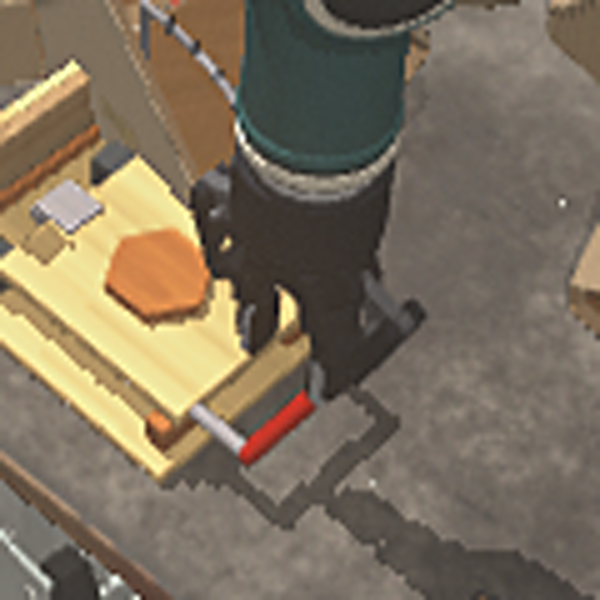

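Request:
jog_arm(
  motion=[
    [-0.1,0,0,10,0],
    [-0.1,0,0,10,0],
    [-0.1,0,0,10,0],
    [-0.1,0,0,5,0],
    [-0.1,0,0,0,0],
  ],
)

```text
time: 10.27
tool_pos: [0.4481, -0.2567, 0.0541]
tcp_rot: [-0.07, -3.137, -0.003]
wrist_force: [-0.2, -0.0, 0.1]
width: 0.447
grip_force: 0.0
```

Request:
jog_arm(
  motion=[
    [-0.1,0,0,6,0],
    [-0.1,0,0,8,0],
    [-0.1,0,0,8,0],
    [-0.1,0,0,6,0],
    [-0.1,0,0,3,0],
    [-0.1,0,0,0,0],
    [-0.1,0,0,0,0],
  ],
)

```text
time: 10.85
tool_pos: [0.4496, -0.2575, 0.025]
tcp_rot: [-0.07, -3.14, -0.001]
wrist_force: [-0.3, -0.7, -0.2]
width: 0.447
grip_force: 0.0
```

Request:
jog_arm(
  motion=[
    [-1,0,0,0,0],
    [-1,0,0,0,0],
    [-1,0,0,0,0],
    [-1,0,0,0,0],
    [-1,0,0,0,0],
    [-1,0,0,0,0],
    [-1,0,0,0,0],
    [-1,0,0,0,0],
  ],
  force=30,
)

```text
time: 11.52
tool_pos: [0.4501, -0.2557, 0.0258]
tcp_rot: [0.073, 3.14, 0.005]
wrist_force: [0.7, 7.9, 3.2]
width: 0.129
grip_force: 29.4
```

```bash
python3 - <<'E'
from h import *
plan([.4510,-.2580,.026],87.4)
jx=np.array([.0454,.999])
p=0
for a in range(4,44,4):
    a=np.radians(a); d=np.array([195*(1-np.cos(a)),195*np.sin(a)]); print((d-p).round(1),d.round(1)); p=d
E
```

```text
t 11.52 pos [ 0.4501 -0.2557  0.0258] head 87.35 zdir [ 0.001  0.003 -1.   ] shift [-1.  -2.2 -0.2] twist -0.0 w 0.129 F [0.7 7.9 3.2] q [-0.57  0.19  2.11  0.    0.84 -2.09]
[ 0.5 13.6] [ 0.5 13.6]
[ 1.4 13.5] [ 1.9 27.1]
[ 2.4 13.4] [ 4.3 40.5]
[ 3.3 13.2] [ 7.6 53.7]
[ 4.2 12.9] [11.8 66.7]
[ 5.1 12.6] [16.9 79.3]
[ 6.  12.2] [22.8 91.5]
[ 6.8 11.8] [ 29.6 103.3]
[ 7.6 11.3] [ 37.2 114.6]
[ 8.4 10.7] [ 45.6 125.3]
```

The bar is gripped; a 2 mm sideways offset causes about 8 N, which I relieve before lifting along the arc.

Request:
jog_arm(
  motion=[
    [-1,0,2,0,0],
    [-1,0,0.1,-4,0],
    [-1,0,0.4,-9.6,0],
    [-1,0,0.6,-6.8,0],
    [-1,0,0.8,-6.7,0],
    [-1,0,1.1,-6.7,0],
    [-1,0,1.3,-6.7,0],
    [-1,0,1.5,-6.6,0],
    [-1,0,1.8,-6.6,0],
    [-1,0,0,0,0],
  ],
)

```text
time: 12.35
tool_pos: [0.4505, -0.2483, 0.0806]
tcp_rot: [0.07, 3.14, -0.002]
wrist_force: [1.0, -2.3, -2.6]
width: 0.124
grip_force: 29.3
```

Request:
jog_arm(
  motion=[
    [-1,0,2,-6.5,0],
    [-1,0,2.2,-6.5,0],
    [-1,0,2.4,-6.3,0],
    [-1,0,2.7,-6.3,0],
    [-1,0,2.9,-6.2,0],
    [-1,0,3.1,-6,0],
    [-1,0,3.3,-5.9,0],
    [-1,0,3.5,-5.9,0],
    [-1,0,0,0,0],
    [-1,0,0,0,0],
  ],
)

```text
time: 13.18
tool_pos: [0.4518, -0.2273, 0.13]
tcp_rot: [0.069, 3.139, -0.005]
wrist_force: [0.3, -7.5, 1.7]
width: 0.123
grip_force: 29.7
```

```bash
cat > leaf.py <<'E'
from h import *
plan([.4510,-.2560+.0456,.026+.1253],87.4)
c=np.array([.4765,-.0133]); jx=np.array([.0454,.999]); jy=np.array([-.999,.0454]); o=c-.05*jx
for n in("scene","top"):
    im,W=cloud(n); P=W[...,:2]-o; X=P@jx; Y=P@jy; Z=W[...,2]
    # leaf surface near hinge side
    m=(abs(Y)<.055)&(X<-.03)&(X>-.14)&(Z>.045)&(Z<.16)
    x,z=X[m],Z[m]
    best=max(((np.sum(abs((z-.04)*np.cos(a)+x*np.sin(a)-.006)<.002),a) for a in np.radians(np.arange(0,60,.25))))
    print(n,len(x),best[0],np.degrees(best[1]))
    if n=="scene": cv2.imwrite("pics/leaf%d.png"%(bot.read_state()["time"]*100),cv2.resize(im[160:300,230:370],None,fx=4,fy=4,interpolation=2)[...,::-1])
E
python3 leaf.py; ls pics
```

```text
t 13.18 pos [ 0.4518 -0.2273  0.13  ] head 87.48 zdir [ 0.002 -0.003 -1.   ] shift [  1.5  16.8 -21.3] twist 0.1 w 0.123 F [ 0.3 -7.5  1.7] q [-0.51  0.03  2.07 -0.    1.04 -2.04]
scene 701 365 32.0
top 1225 498 31.250000000000004
crop1.png
g.png
g2.png
g3.png
g4.png
g5.png
leaf1323.png
scene0.png
top0.png
```

The leaf is at about 32 degrees, as commanded so far; I do the remaining 8, relieving the side force.

Request:
jog_arm(
  motion=[
    [-1,0,2,-6,0],
    [-1,0,3.5,-5.7,0],
    [-1,0,4,-5.5,0],
    [-1,0,4.5,-5.1,0],
    [-1,0,0,0,0],
    [-1,0,0,0,0],
    [-1,0,0,0,0],
    [-1,0,0,0,0],
    [-1,0,0,0,0],
  ],
)

```text
time: 14.03
tool_pos: [0.4525, -0.2129, 0.1514]
tcp_rot: [0.07, 3.139, -0.003]
wrist_force: [2.7, -5.0, 1.9]
width: 0.124
grip_force: 29.7
```

```bash
python3 leaf.py; ls pics|grep leaf; cp pics/leaf14*.png pics/final.png||cp pics/leaf13*9*.png pics/final.png
```

```text
t 14.03 pos [ 0.4525 -0.2129  0.1514] head 87.44 zdir [ 0.002 -0.002 -1.   ] shift [1.6 2.4 0.1] twist 0.0 w 0.124 F [ 2.7 -5.   1.9] q [-0.49 -0.    2.06 -0.    1.08 -2.01]
scene 571 291 39.25
top 1128 507 38.75
leaf1323.png
leaf1408.png
```

View pics/final.png

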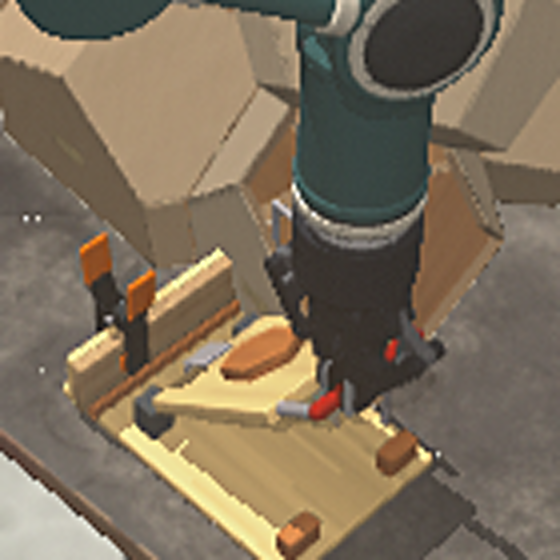

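The leaf stands at about 39.5 degrees, held by its bar (crop (325,403)). The clamp is upright on fence and strip (crop (120,320)), so I hand in.

```bash
python3 -c "
from workcell import bot
print(bot.finish_job())"
```

```text
the job is handed in; nothing more can be done
None
```

The clamp is clipped upright over the fence and strip about 25 mm from the middle and let go, and the leaf is held by its bar at about 39.5 degrees; the job was handed in about 14 s into the 64 s limit, with no verdict returned.

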